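# Stow the case-opening kit in its block

### The job

Put the watch-case kit away in its wooden block, leaving everything else on the bench where it is. First take the red-handled case knife out of the green stand and slide it blade-down into the block's narrow slot until its brass guard lies flat on the wood; then plug the blue die, square shank down, fully into the block's square socket. Ease both in gently, without forcing, and let go of them.

Things in the scene. Friction and masses are not known exactly. Their poses are not given: they have to be found in the camera images.
- kit: Fixed mid-brown wooden kit block, 60 (x) x 150 (y) x 60 (z) mm, standing upright on the bench at any of three places and turned. Origin: centre of its underside, z up. Two black-lined, brass-edged holes in its top, 84 mm apart along its y: the slot at +42 mm y, the square socket at -42 mm y, both on its centre line x = 0 and 54 mm deep.
- kit_hole0 (a point): Centre of the mouth of the slot, on the block's top face (60 mm above the bench); axes as the block's. The slot is 36 mm long along x and 7 mm wide along y, 54 mm deep, with a 2 mm chamfer round the mouth.
- kit_hole1 (a point): Centre of the mouth of the square socket, on the block's top face (60 mm above the bench); axes as the block's. The socket is 24 x 24 mm, sides along x and y, 54 mm deep, with a 2 mm chamfer round the mouth.
- stand: Fixed green cast bench stand, 64 (x) x 40 (y) x 60 (z) mm on a foot 84 x 60 x 8 mm. Origin: centre of its underside, z up. A roomy pocket in its top (40 mm along x, 11 mm along y, 54 mm deep) holds the knife at the start.
- knife: Loose flat case knife, 0.1 kg, upright in the stand at first, its x along the stand's. Origin: centre of the guard's underside, z up. Brass guard 46 (x) x 20 (y) mm, z 0 to 6; it rests on the stand's top, at the end on the block's. Red handle 24 (x) x 14 (y) mm, z 6 to 76. Steel blade 32 (x) x 4 (y) mm, z 0 to -40, then tip 24 x 2.5 mm to z -48. Alike after half a turn about z.
- die: Loose pressing die, 0.09 kg, standing upright on the bench. Origin: centre of its underside, z up. Steel shank 22 x 22 mm, z 0 to 28, its foot stepped in to 18 mm over the lowest 4 mm; blue collar 34 x 34 mm, z 28 to 34; blue square grip 16 x 16 mm, z 34 to 64; all sides along its x and y. Alike at every quarter turn.
- die_collar (a point): Centre of the underside of the die's collar, 28 mm above the die's origin; this face lies flat on the block's top when the die is home.
- loupe: Bystander: loose black loupe, 36 mm across, 30 mm high; origin under its centre.
- holder: Bystander: loose brass movement ring, 38 mm across, 12 mm high; origin under its centre.
- jar_a: Bystander: loose white jar with a steel cap, 44 mm across, 62 mm high; origin under its centre.
- jar_b: Bystander: loose white jar with a steel cap, 44 mm across, 62 mm high; origin under its centre.
- blower: Bystander: loose orange dust blower, 60 mm across, 95 mm high; origin under its centre.
- driver: Bystander: loose small aluminium screwdriver lying along its y, 102 mm long, 10 mm high; origin under its handle.
Things that resemble listed ones, but are neither listed nor needed, are in the scene too. Of the things that look like the die, take the one that is farthest from the robot's base at the start.

How it is judged (in metres and radians):
On the way, in this order (a step that is already met when the one before it is completed fails the run):
1. the knife is fully home in the slot, its guard flat on the block (z of knife in the frame of kit_hole0 between -0.003 and 0.003 m and horizontal distance between knife and kit_hole0 below 0.007 m and angle between knife's own z axis and vertical below 0.08 rad and angle between the x axis of knife and the x axis of kit_hole0, either way round below 0.2 rad), for 0.2 s.
2. the die is fully home in the square socket, its collar flat on the block (z of die_collar in the frame of kit_hole1 between -0.003 and 0.003 m and horizontal distance between die_collar and kit_hole1 below 0.005 m and angle between die's own z axis and vertical below 0.08 rad), for 0.2 s.
At the end, for the whole second after the job is handed in: The knife stands in the slot, guard underside within 3 mm of the block's top, within 7 mm of the slot's centre and 0.2 rad of its line; the die stands in the socket, collar underside within 3 mm of the block's top, within 5 mm of the socket's centre; both within 0.08 rad of upright, at rest (all of step 1 and all of step 2 and linear speed of each of knife, die below 0.02 m/s and angular speed of each of knife, die below 0.2 rad/s); the robot touches nothing.
It fails at once if the knife or the die is forced: pressed on the block with more than 40 N (contact force between any of knife, die and kit above 40 N).
It fails at once if a bystander (loupe, ring, jar, blower, screwdriver) is moved more than 20 mm (distance of any of loupe, holder, jar_a, jar_b, blower, driver from where it was at the start of the episode above 0.02 m).
It also fails if it takes over 70 s, if anything falls off the work surface, if the arm or the gripper's body presses on something with over 40 N, if the wrist force passes 120 N, or if a joint passes its speed limit or range.

### The arm

A 7-joint arm with a two-finger parallel gripper is mounted at the origin on the work surface. World frame = base frame: x ahead of the robot, y to its left, z up, the work surface at z = 0. Lengths are in m, angles in degrees, forces in N, time in s.
With the tool pointing down it reaches from about 0.425 to 0.875 m from the base axis. Payload 4.7 kg.
Tool frame: the origin (TCP) lies midway between the tips of the shut fingers; the grasp point (between the pads) lies 19 mm behind it; z points along the fingers, y is the direction in which the jaws open and shut (so a half turn about z gives the same grasp; the last joint's range is limited). The gripper opens to 87 mm and grips with 3 to 60 N. Pads are 19 mm wide; open, the fingers measure 117 mm over their backs; the gripper's body (75 mm by 190 mm) begins 51 mm behind the grasp point.
Start: joints at [-76.14, 18.392, -4.016, 83.108, 1.295, 78.541, -3.26], TCP at [0.147, 0.633, 0.223] pointing down, gripper open.
Joint ranges: [-163.93, 163.93], [-17.29, 119.83], [-79.2, 71.16], [3.27, 140.29], [-89.18, 269.18], [5.43, 117.66], [-154.24, 154.24]. Speed limits (degrees/s): [147.25, 147.25, 180, 180, 180, 180, 180].

### API

Orientations are given as [roll, pitch, yaw] about the fixed x, y, z axes, in that order (R = Rz(yaw) Ry(pitch) Rx(roll)).
In Python, from cell import env gives the robot as it stands. The module is installed in compiled form; this text tells all that it offers.
- The arm moves only by the tool servo_tool, never from a script. Its argument "plan" is a list of rows, each a list of 3 entries, a list of its own where there are three numbers: the opening, from 0 (shut) to 1 (fully open), then the shift along the tool's x, y, z in cm, then the turn, a rotation vector about the tool's x, y, z in degrees. A call has 1 to 20 rows; each row shifts and turns the pose as measured when the row begins, along the tool's axes as they then stand; what a row does not reach is not made up. A row lasts 1/12 s, in which the tool goes at most 41.7 mm and 7.16 degrees, less where a joint would pass 70% of its speed; a pose out of reach is approached as far as the arm can. A call is refused whole if a number of a shift passes 4.17 or a number of a turn 7.16, either way. A call with a gripper value outside its range is refused whole. The fingers move at their own pace and stop on an object; "force" is the grip in N (left out, the last holds). Time passes only in rows, so rows that do not move let the fingers close. It gives the time, the measured TCP pose, the force and the opening at its end, in the units of the state.
- env.get_obs(): the state, without advancing time (a new reading comes with each control period).
- env.read_camera(name): name is "side" or "top" or "wrist"; returns a dict with "image" (420x560x3 uint8, blue, green, red), "fx", "fy", "cx", "cy" (pixels), "rvec" (rotation vector, rad) and "tvec" (3), from world to camera coordinates, as OpenCV has them; the wrist camera has in their place "T_tool_cam" (4x4, takes a point from camera to tool coordinates, whose origin is the TCP and whose axes are the flange's). Camera axes: x right, y down, z forward; pixel columns grow to the right and rows downward; lengths in m; the calibration is good to about 2 mm. A picture is of the moment at which its call begins: read the wrist's pose just before it. There is no depth.
- env.sign_off(): hands the job in, once; it reports no verdict.
The state is a dict: "time_s": time; "qpos": joint angles; "joint_velocities": joint speeds; "effort": joint torques, N m; "tool_pos": TCP position; "tool_rot": TCP orientation; "force": force on the tool from outside, world axes, zero at the start; "wrist_torque": the same for the moment, N m; "grip_width": finger opening in m.
Only numpy, scipy, OpenCV 4.12 (cv2) and the standard library are available. Lean on these libraries where they do the work, as an engineer would, in place of code of your own. Each camera call takes 0.05 s, during which the arm holds its last target. There are 200 camera calls.

## Working session

There is one attempt and no reset: what is moved stays moved. The work goes in short steps, Python scripts to look and compute and a tool call to move; the robot and the scene stay as the last step left them, time stands still between calls to the robot, and variables do not carry over. Pictures are saved under pics/ and viewed, about 8 in all and at most 12, crops included, and the job is handed in when it is done.

Besides the shell and the picture viewer there is one more tool, called after "Call:" in YAML: its name, and indented under it one key for each argument. servo_tool: Moves the arm, as the interface text tells. Its arguments: {"type":"object","properties":{"plan":{"type":"array"},"force":{"type":"number"}},"required":["plan"]}

```bash
mkdir -p pics
cat > h.py <<'E'
import numpy as np, cv2, pickle
from cell import env
from scipy.spatial.transform import Rotation as R
def snap(name,fn):
    o=env.get_obs(); c=env.read_camera(name)
    K=np.array([[c['fx'],0,c['cx']],[0,c['fy'],c['cy']],[0,0,1.]])
    if name=='wrist':
        T=np.eye(4); T[:3,:3]=R.from_euler('xyz',o['tool_rot'],degrees=True).as_matrix(); T[:3,3]=o['tool_pos']
        W=T@np.array(c['T_tool_cam'])
    else:
        W=np.eye(4); r=cv2.Rodrigues(np.array(c['rvec'],float))[0]; W[:3,:3]=r.T; W[:3,3]=-r.T@np.array(c['tvec']).ravel()
    pickle.dump((K,W),open(f'pics/{fn}.pkl','wb')); cv2.imwrite(f'pics/{fn}.png',c['image']); return c['image']
def ray(fn,p):
    K,W=pickle.load(open(f'pics/{fn}.pkl','rb'))
    d=W[:3,:3]@np.linalg.inv(K)@np.array([p[0],p[1],1.]); return W[:3,3],d/np.linalg.norm(d)
def onz(fn,p,z):
    o,d=ray(fn,p); return o+d*(z-o[2])/d[2]
def tri(*obs):
    A=np.zeros((3,3)); b=np.zeros(3); L=[]
    for fn,p in obs:
        o,d=ray(fn,p); M=np.eye(3)-np.outer(d,d); A+=M; b+=M@o; L.append((o,M))
    x=np.linalg.solve(A,b); return x,[round(1000*np.linalg.norm(M@(x-o)),1) for o,M in L]
def proj(fn,X):
    K,W=pickle.load(open(f'pics/{fn}.pkl','rb')); p=K@(W[:3,:3].T@(np.array(X)-W[:3,3])); return p[:2]/p[2]
E
python3 - <<'E'
from h import *
print(env.get_obs())
for n in('top','side','wrist'): snap(n,n+'0'); K,W=pickle.load(open(f'pics/{n}0.pkl','rb')); print(n,K[0,0],W.round(3).tolist())
a=cv2.imread('pics/top0.png');b=cv2.imread('pics/side0.png')
E
```

```text
{'time_s': 0.0, 'qpos': array([-76.13850085,  18.43846765,  -4.01490619,  83.17326172,
         1.29332115,  78.53973868,  -3.25937775]), 'joint_velocities': array([ 0.06455702, -0.12040095, -0.07863474, -0.04199678, -0.01104759,
       -0.08486139, -0.15017453]), 'effort': array([ 5.13352497e-04, -4.91285312e+01, -4.03651586e-01, -3.12528241e+01,
       -6.38721278e-02,  4.38306481e-02,  1.87451633e-04]), 'tool_pos': array([0.14673563, 0.63267216, 0.22148248]), 'tool_rot': array([-1.79893675e+02,  4.18070287e-03,  1.66947912e+02]), 'force': array([-0.362488  , -0.01367623, -0.64499072]), 'wrist_torque': array([-0.00073694, -0.03226942, -0.01967899]), 'grip_width': 0.08718850711580971}
top 470.9020904839964 [[-0.009, -0.997, 0.073, 0.443], [-1.0, 0.009, -0.004, -0.014], [0.003, -0.073, -0.997, 1.328], [0.0, 0.0, 0.0, 1.0]]
side 378.85671295003704 [[0.855, -0.396, 0.335, 0.277], [-0.518, -0.64, 0.567, -0.461], [-0.01, -0.659, -0.752, 0.655], [0.0, 0.0, 0.0, 1.0]]
wrist 372.0836580426527 [[0.226, 0.936, 0.271, 0.073], [0.974, -0.217, -0.064, 0.65], [-0.002, 0.278, -0.961, 0.385], [0.0, 0.0, 0.0, 1.0]]
```

View pics/top0.png

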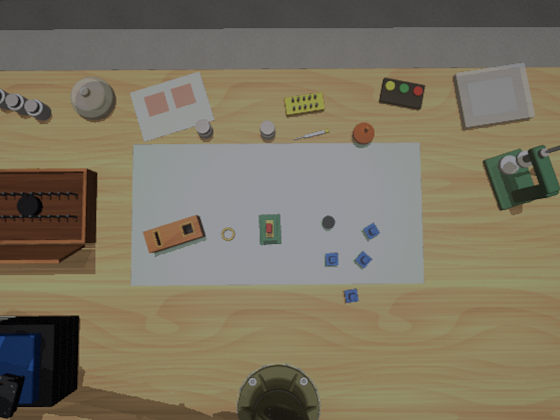

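View pics/side0.png

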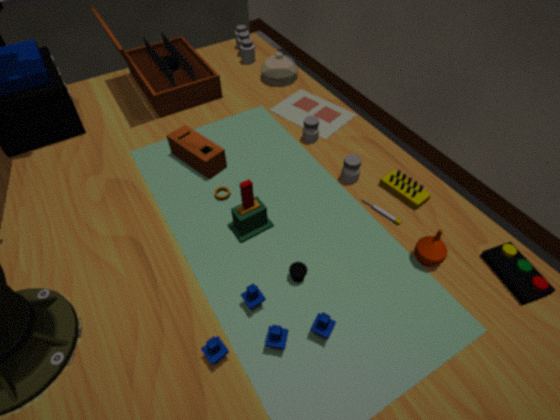

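Top view: block (173,234) with socket (188,229) and slot (158,238). Stand and knife are at (270,229). Die lookalikes are at (371,231), (363,260), (332,260) and (351,296), and (371,231) looks farthest from the base. Side view: block (197,150), knife (247,195), dies (322,326), (276,337), (253,297), (215,350).

Run:
```python
from h import *
for p in[(371,231),(363,260),(332,260),(351,296)]:
    x=onz('top0',p,.05); print(p,x.round(3),np.hypot(x[0],x[1]).round(3))
def crop(f,x,y,w,h,s): return cv2.resize(cv2.imread(f'pics/{f}.png')[y:y+h,x:x+w],None,fx=s,fy=s,interpolation=cv2.INTER_CUBIC)
a=crop('top0',140,205,80,60,5);b=crop('side0',160,120,80,60,5);c=crop('top0',250,205,80,60,5)
d=crop('top0',320,215,80,60,5)
cv2.imwrite('pics/c1.png',np.vstack([np.hstack([a,b]),np.hstack([c,d])]))
```

```text
(371, 231) [ 0.474 -0.257  0.05 ] 0.539
(363, 260) [ 0.396 -0.233  0.05 ] 0.46
(332, 260) [ 0.397 -0.15   0.05 ] 0.424
(351, 296) [ 0.3   -0.199  0.05 ] 0.36
```

View pics/c1.png

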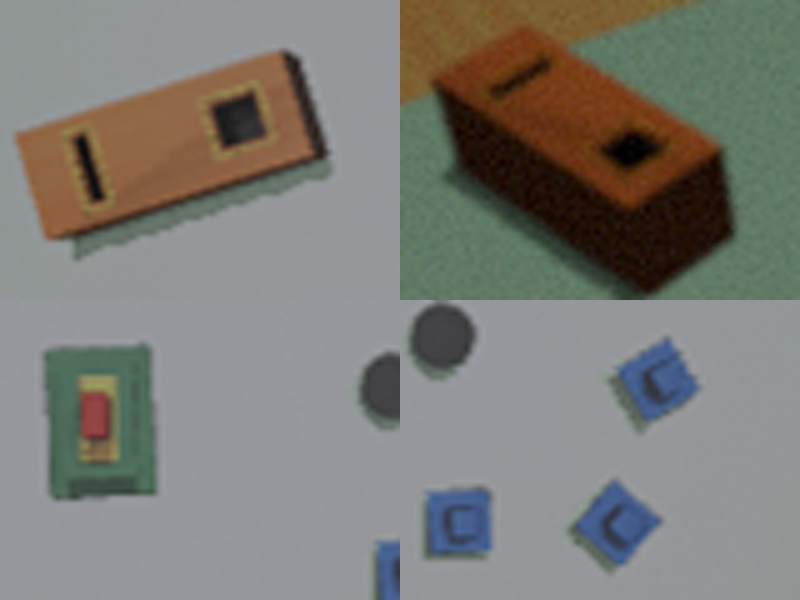

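Crop: the block's slot (thin) is at the left and the socket at the right. The knife stands in the stand with its flat along image vertical. The three nearby dies look identical; (371,231), at radius 0.539 m, is the farthest and so the one to take. (351,296) at 0.36 m is nearest.

Run:
```python
from h import *
s=tri(('top0',(157.6,238.6)),('side0',(184,135.2)));k=tri(('top0',(188,229)),('side0',(206.4,149.6)))
print('slot',s,'socket',k,'dist',np.linalg.norm(s[0]-k[0]),'yaw of +y',np.degrees(np.arctan2(*(s[0]-k[0])[[1,0]])))
for p in[(157.6,238.6),(188,229)]: print(onz('top0',p,.06))
print('knife guard',onz('top0',(269.6,228.6),.066),'handle top tri',tri(('top0',(269,226)),('side0',(245.5,183))))
print('die',onz('top0',(371,231.4),.034),tri(('top0',(371.5,231)),('side0',(322,325))))
```

```text
slot (array([0.45972806, 0.31905652, 0.05892276]), [np.float64(1.2), np.float64(1.2)]) socket (array([0.48477366, 0.23737981, 0.05948283]), [np.float64(1.2), np.float64(1.2)]) dist 0.08543232069748015 yaw of +y 107.04779764834618
[0.45854541 0.31912435 0.06      ]
[0.48359751 0.2376649  0.06      ]
knife guard [0.48253379 0.01797281 0.066     ] handle top tri (array([0.48551833, 0.0183614 , 0.13306414]), [np.float64(1.6), np.float64(1.6)])
die [ 0.47337183 -0.25976863  0.034     ] (array([ 0.47465495, -0.26117341,  0.03463959]), [np.float64(0.2), np.float64(0.2)])
```

Call:
servo_tool:
  plan:
    - [0.6, [-3.3, -2.26, -0.33], [0, 0, -1]]
    - [0.6, [-3.3, -2.26, -0.33], [0, 0, 0]]
    - [0.6, [-3.3, -2.26, -0.33], [0, 0, 0]]
    - [0.6, [-3.3, -2.26, -0.33], [0, 0, 0]]
    - [0.6, [-3.3, -2.26, -0.33], [0, 0, 0]]
    - [0.6, [-3.3, -2.26, -0.33], [0, 0, 0]]
    - [0.6, [-3.3, -2.26, -0.33], [0, 0, 0]]
    - [0.6, [-3.3, -2.26, -0.33], [0, 0, 0]]
    - [0.6, [-3.3, -2.26, -0.33], [0, 0, 0]]
    - [0.6, [-3.3, -2.26, -0.33], [0, 0, 0]]
    - [0.6, [-3.3, -2.26, -0.33], [0, 0, 0]]
    - [0.6, [-3.3, -2.26, -0.33], [0, 0, 0]]
    - [0.6, [0, 0, 0], [0, 0, 0]]

```text
time_s: 1.23
tool_pos: [0.4858, 0.2711, 0.2557]
tool_rot: [-179.5, -0.2, 168.6]
force: [0.8, -0.7, 1.2]
grip_width: 0.0523
```

Run:
```python
from h import *
im=snap('wrist','w1')
for n,X in(('slot',(.459,.319,.06)),('socket',(.484,.2375,.06))): print(n,proj('w1',X))
```

```text
slot [323.59361773 147.5496877 ]
socket [246.31175526 188.94840056]
```

View pics/w1.png

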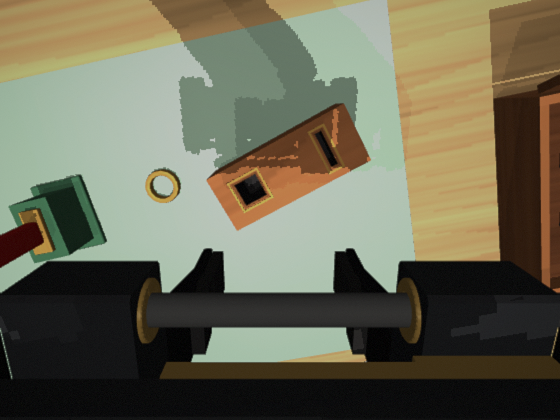

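Call:
servo_tool:
  plan:
    - [0.6, [-0.5, -4.1, 0], [0, 0, -5.7]]
    - [0.6, [-0.2, -4.1, 0], [0, 0, -5.7]]
    - [0.6, [0, -4.1, 0], [0, 0, 0]]
    - [0.6, [0, -4.1, 0], [0, 0, 0]]
    - [0.6, [0, -4.1, 0], [0, 0, 0]]
    - [0.6, [0, -4.1, 0], [0, 0, 0]]
    - [0.6, [0, 0, 0], [0, 0, 0]]

```text
time_s: 1.87
tool_pos: [0.4766, 0.032, 0.2529]
tool_rot: [-179.8, -0.8, -178.5]
force: [-1.2, -1.6, 0.5]
grip_width: 0.0525
```

Wrist view: socket at (250,190), slot at (326,148), within about 3 px of the prediction; ring at (163,186). Next is the knife view, with enlarged crops of the holes.

Run:
```python
from h import *
im=snap('wrist','w2'); w1=cv2.imread('pics/w1.png')
a=cv2.resize(w1[95:235,200:380],None,fx=4,fy=4,interpolation=cv2.INTER_CUBIC)
print(proj('w2',(.4825,.018,.066)),proj('w2',(.4825,.018,.136)))
b=im[60:300,130:430]; b=cv2.resize(b,None,fx=2,fy=2)
a=cv2.resize(w1[110:230,215:365],None,fx=4,fy=4,interpolation=cv2.INTER_CUBIC)
cv2.imwrite('pics/c2a.png',a); cv2.imwrite('pics/c2b.png',b)
```

```text
[264.45073746 193.27844497] [260.85466462 212.94635904]
```

View pics/c2a.png

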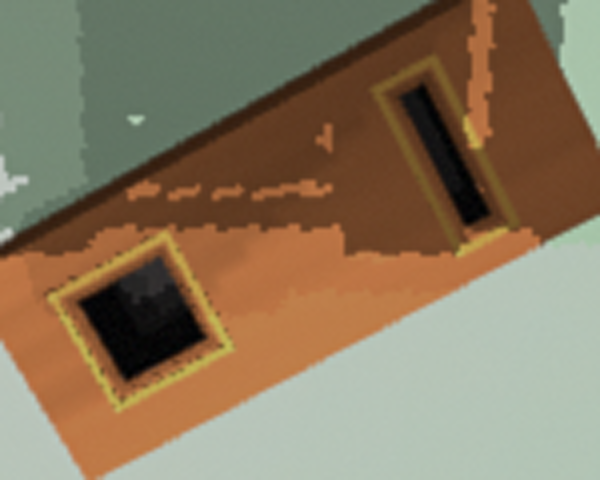

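View pics/c2b.png

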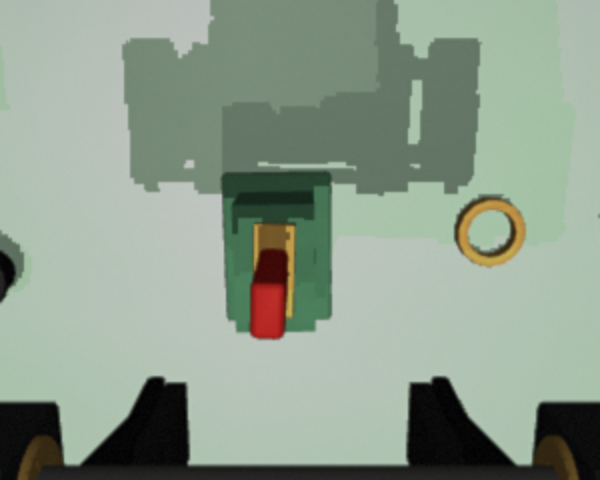

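Holes: socket brass-frame centre (250.5,190.5), slot frame centre (326.5,149.2) in w1. Knife in w2: handle top centre (264,215.5); guard corners (257.5,172), (277.5,172), (275.5,219).

Run:
```python
from h import *
s=onz('w1',(326.5,149.2),.06);k=onz('w1',(250.5,190.5),.06)
print('wrist',s,k,np.linalg.norm(s-k),np.degrees(np.arctan2(*(s-k)[[1,0]])))
for a in((('w1',(326.5,149.2)),('top0',(157.6,238.6)),('side0',(184,135.2))),(('w1',(250.5,190.5)),('top0',(188,229)),('side0',(206.4,149.6)))):print(tri(*a))
for p in[(372,92),(435,57),(518,225),(458,253),(50,297),(165,235),(232,348),(120,410)]: print(onz('w1',(p[0]/4+215,p[1]/4+110),.06).round(4))
for p in[(257.5,172),(277.5,172),(275.5,219)]: print('guard',onz('w2',p,.066).round(4))
print('handle top',onz('w2',(264,215.5),.136),tri(('w2',(264,215.5)),('top0',(269,226)),('side0',(245.5,183))))
for p in[(252,336),(284,336),(286,285),(254,285)]: print(onz('w2',(p[0]/2+130,p[1]/2+60),.136).round(4))
print(env.get_obs()['tool_pos'],env.get_obs()['tool_rot'])
```

```text
wrist [0.46109448 0.32146604 0.06      ] [0.48634438 0.241218   0.06      ] 0.08412672049460197 107.46608641060644
(array([0.4604292 , 0.32065938, 0.05751466]), [np.float64(1.4), np.float64(2.0), np.float64(0.9)])
(array([0.48576918, 0.23954486, 0.05708912]), [np.float64(1.7), np.float64(2.4), np.float64(0.9)])
[0.4426 0.3068 0.06  ]
[0.4376 0.3227 0.06  ]
[0.4807 0.3359 0.06  ]
[0.4846 0.3205 0.06  ]
[0.4757 0.2204 0.06  ]
[0.4663 0.2514 0.06  ]
[0.4972 0.2617 0.06  ]
[0.5074 0.2308 0.06  ]
guard [0.4619 0.0111 0.066 ]
guard [0.4614 0.0301 0.066 ]
guard [0.5081 0.0293 0.066 ]
handle top [0.4845194  0.02050058 0.136     ] (array([0.48574463, 0.0193671 , 0.1319039 ]), [np.float64(1.0), np.float64(2.1), np.float64(1.4)])
[0.495  0.0143 0.136 ]
[0.4947 0.027  0.136 ]
[0.4738 0.0273 0.136 ]
[0.4741 0.0149 0.136 ]
[0.47642263 0.03651724 0.25279036] [-179.94461695   -0.76524369 -178.29495997]
```

Call:
servo_tool:
  plan:
    - [0.6, [-0.8, -1.65, 1.0], [0, 0.8, 2.7]]
    - [0.6, [0, 0, 3.0], [0, 0, 0]]
    - [0.6, [0, 0, 3.0], [0, 0, 0]]
    - [0.6, [0, 0, 0], [0, 0, 0]]
    - [0.6, [0, 0, 0], [0, 0, 0]]

```text
time_s: 2.33
tool_pos: [0.4837, 0.0282, 0.182]
tool_rot: [179.8, -1.4, 179.3]
force: [-0.2, 0.1, 0.6]
grip_width: 0.0522
```

Run:
```python
from h import *
im=snap('wrist','w3'); o=env.get_obs(); print(o['tool_pos'],o['tool_rot'])
X=lambda f,lo,hi: None
for f in('w2','w3'):
    i=cv2.imread(f'pics/{f}.png').astype(int)
    m=((i[...,2]>130)&(i[...,1]<70)&(i[...,0]<70)).astype(np.uint8)
    n,l,st,c=cv2.connectedComponentsWithStats(m); j=1+st[1:,4].argmax(); print(f,st[j],c[j],cv2.minAreaRect(np.argwhere(l==j)[:,::-1].astype(np.float32)),onz(f,c[j],.136))
```

```text
[0.48340104 0.02846322 0.18185771] [179.79992099  -1.46672564 179.36256792]
w2 [256 202  16  27 412] [263.31796117 214.87621359] ((263.5, 215.0), (26.0, 15.0), 90.0) [0.48402359 0.01995669 0.136     ]
w3 [254 238   4   6  14] [255.28571429 241.28571429] ((255.5, 240.5), (5.0, 3.0), 90.0) [0.48619469 0.01463427 0.136     ]
```

Call:
servo_tool:
  plan:
    - [0.6, [-0.1, -0.85, 0], [0, -1.5, 0]]
    - [0.6, [0, 0, 0], [0, 0, 0]]
    - [0.6, [0, 0, 3.0], [0, 0, 0]]
    - [0.6, [0, 0, 3.0], [0, 0, 0]]
    - [0.6, [0, 0, 2.5], [0, 0, 0]]
    - [0.6, [0, 0, 0], [0, 0, 0]]
    - [0.6, [0, 0, 0], [0, 0, 0]]

```text
time_s: 2.97
tool_pos: [0.4931, 0.0239, 0.1061]
tool_rot: [179.4, 1.4, 179.6]
force: [0.2, -0.3, 1.3]
grip_width: 0.052
```

Call:
servo_tool:
  plan:
    - [0.6, [0.85, -0.4, 0], [0, 1.2, 0]]
    - [0.6, [0, 0, 0], [0, 0, 0]]

```text
time_s: 3.13
tool_pos: [0.4854, 0.0199, 0.109]
tool_rot: [179.4, 0.3, 179.7]
force: [-0.1, -1.0, 0.6]
grip_width: 0.0521
```

Call:
servo_tool:
  plan:
    - [0.6, [0, 0, 0], [0, 0, 0]]

```text
time_s: 3.22
tool_pos: [0.4864, 0.02, 0.1107]
tool_rot: [179.3, 0.4, 179.7]
force: [-0.6, 0.5, 0.2]
grip_width: 0.0523
```

Call:
servo_tool:
  plan:
    - [0.6, [0, 0, 1.3], [0.5, 0.3, 0]]
    - [0.6, [0, 0, 1.2], [0, 0, 0]]
    - [0.6, [0, 0, 0], [0, 0, 0]]
    - [0.6, [0, 0, 0], [0, 0, 0]]

```text
time_s: 3.55
tool_pos: [0.4899, 0.0208, 0.0877]
tool_rot: [179.7, 0.5, 179.7]
force: [1.1, -0.7, 0.2]
grip_width: 0.0518
```

Call:
servo_tool:
  plan:
    - [0, [0, 0, 0], [0, 0, 0]]
    - [0, [0, 0, 0], [0, 0, 0]]
    - [0, [0, 0, 0], [0, 0, 0]]
    - [0, [0, 0, 0], [0, 0, 0]]
    - [0, [0, 0, 0], [0, 0, 0]]
    - [0, [0, 0, 0], [0, 0, 0]]
    - [0, [0, 0, 0], [0, 0, 0]]
  force: 25

```text
time_s: 4.13
tool_pos: [0.4909, 0.021, 0.089]
tool_rot: [179.7, 0.6, 179.7]
force: [-0.2, 1.0, -0.4]
grip_width: 0.0136
```

Call:
servo_tool:
  plan:
    - [0, [0, 0, -1], [0, 0, 0]]
    - [0, [0, 0, -2], [0, 0, 0]]
    - [0, [0, 0, -3], [0, 0, 0]]
    - [0, [0, 0, -3], [0, 0, 0]]
    - [0, [0, 0, -2.5], [0, 0, 0]]
    - [0, [0, 0, 0], [0, 0, 0]]

```text
time_s: 4.63
tool_pos: [0.4881, 0.0196, 0.2098]
tool_rot: [179.9, 0.5, 179.6]
force: [0.7, -0.0, -0.8]
grip_width: 0.0139
```

Call:
servo_tool:
  plan:
    - [0, [0.35, 2, 0], [0, 0, 0]]
    - [0, [0.35, 3.9, 0], [0, 0, 0]]
    - [0, [0.35, 3.9, 0], [0, 0, 0]]
    - [0, [0.35, 3.9, 0], [0, 0, 0]]
    - [0, [0.35, 3.9, 0], [0, 0, 0]]
    - [0, [0.35, 3.9, 0], [0, 0, 0]]
    - [0, [0.35, 3.9, 0], [0, 0, 0]]
    - [0, [0.35, 2, 0], [0, 0, 0]]
    - [0, [0, 1, 0], [0, 0, 0]]
    - [0, [0, 0, 0], [0, 0, -5.9]]
    - [0, [0, 0, 0], [0, 0, -5.9]]
    - [0, [0, 0, 0], [0, 0, -5.9]]
    - [0, [0, 0, 0], [0, 0, 0]]
    - [0, [0, 0, 0], [0, 0, 0]]

```text
time_s: 5.8
tool_pos: [0.4623, 0.3103, 0.212]
tool_rot: [-179.8, 0.6, -162.7]
force: [-0.5, -0.4, -0.9]
grip_width: 0.0141
```

Run:
```python
from h import *
im=snap('wrist','w4'); o=env.get_obs(); print(o['tool_pos'],o['tool_rot'],o['joint_velocities'].round(2))
im2=snap('side','side4'); 
b=cv2.resize(im2[80:200,130:290],None,fx=2.5,fy=2.5,interpolation=cv2.INTER_CUBIC)
cv2.imwrite('pics/c4.png',np.vstack([cv2.resize(im[100:300,150:416],(798,600))]))
cv2.imwrite('pics/c4b.png',b)
```

```text
[0.46237247 0.31015289 0.21207299] [-179.82721273    0.62045667 -162.66922908] [ 0.05 -0.05  0.03 -0.2  -0.12 -0.09 -0.3 ]
```

View pics/c4.png

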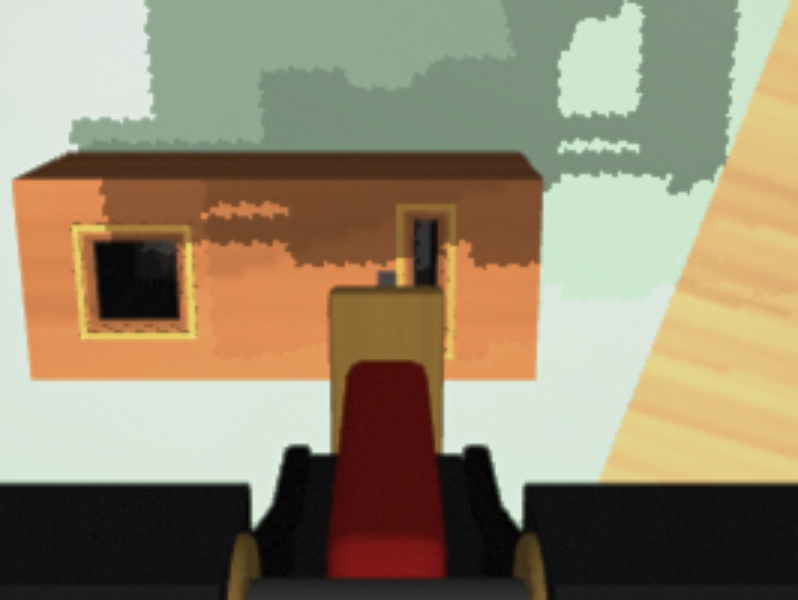

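Wrist view: block aligned with the image axes, slot brass frame x 398–457, y 205–357 (crop), socket frame about (135,282), guard far edge (330..442, 290).

Run:
```python
from h import *
o=env.get_obs(); Rt=R.from_euler('xyz',o['tool_rot'],degrees=True).as_matrix(); t=np.array(o['tool_pos'])
T=lambda X: (Rt.T@(X-t)*1000).round(1)
c=lambda x,y:(x/3+150,y/3+100)
for p in[(330,290),(442,290)]: print('guard far',T(onz('w4',c(*p),t[2]-.023)))
print('guard at underside-level?',T(onz('w4',c(388,278),t[2]-.029-.048)))
print('handle top',*[T(onz('w4',c(*p),t[2]-.023+.070)) for p in((330,578),(443,578))])
for p in[(398,205),(457,205),(452,357),(72,226),(190,226),(196,338),(82,338)]: print('frame',onz('w4',c(*p),.06).round(4),T(onz('w4',c(*p),.06)))
for p in[(14,179),(543,179),(536,379),(32,379)]: print('top corner',onz('w4',c(*p),.06).round(4),T(onz('w4',c(*p),.06)))
K,W=pickle.load(open('pics/w4.pkl','rb')); print(W.round(3))
```

```text
guard far [29.7 -9.4 22.7]
guard far [29.7  9.8 22.6]
guard at underside-level? [18.9  0.6 76.8]
handle top [ 12.8  -6.3 -47.1] [ 12.8   6.8 -47.2]
frame [0.4417 0.3072 0.06  ] [ 22.4   3.6 151.9]
frame [0.4367 0.3232 0.06  ] [ 22.4  20.4 151.9]
frame [0.4803 0.3361 0.06  ] [-23.   19.7 152.4]
frame [0.4753 0.22   0.06  ] [ 16.3 -89.7 152.3]
frame [0.4652 0.2522 0.06  ] [ 16.3 -55.9 152.2]
frame [0.4972 0.2623 0.06  ] [-17.2 -55.8 152.6]
frame [0.5073 0.2302 0.06  ] [-17.2 -89.5 152.6]
top corner [0.467  0.2013 0.06  ] [  29.8 -105.   152.2]
top corner [0.4224 0.344  0.06  ] [ 29.8  44.5 151.8]
top corner [0.4793 0.3622 0.06  ] [-29.9  44.8 152.4]
top corner [0.5242 0.2188 0.06  ] [ -30.  -105.4  152.8]
[[-0.298  0.914  0.276  0.388]
 [ 0.955  0.286  0.083  0.288]
 [-0.003  0.288 -0.958  0.374]
 [ 0.     0.     0.     1.   ]]
```

Call:
servo_tool:
  plan:
    - [0, [-0.7, 1.15, 0], [0, 0, 0]]
    - [0, [0, 0, 0], [0, 0, 0]]
    - [0, [0, 0, 2.5], [0, 0, 0]]
    - [0, [0, 0, 2.5], [0, 0, 0]]
    - [0, [0, 0, 1], [0, 0, 0]]
    - [0, [0, 0, 0], [0, 0, 0]]
    - [0, [0, 0, 0], [0, 0, 0]]
    - [0, [0, 0, 0], [0, 0, 0]]

```text
time_s: 6.57
tool_pos: [0.469, 0.3264, 0.1531]
tool_rot: [-179.9, 0.9, -163.1]
force: [0.0, 1.1, -0.6]
grip_width: 0.014
```

Run:
```python
from h import *
im=snap('wrist','w5'); o=env.get_obs(); print(o['tool_pos'],o['tool_rot'],o['joint_velocities'].round(2))
t0=np.array([0.46237247,0.31015289,0.21207299]);R0=R.from_euler('xyz',[-179.827,.62,-162.669],degrees=True).as_matrix()
print('done in old tool axes',R0.T@(o['tool_pos']-t0)*1000)
S=t0+R0@np.array([-.0002,.0119,.152]); Rt=R.from_euler('xyz',o['tool_rot'],degrees=True).as_matrix()
print('slot in tool now, mm',Rt.T@(S-o['tool_pos'])*1000,'knife at 6.7 0.2 29')
cv2.imwrite('pics/c5.png',cv2.resize(im[100:300,150:416],(798,600)))
```

```text
[0.46926461 0.32649337 0.15349839] [-179.9636134     0.93195788 -163.11344052] [ 0.04 -0.51  0.04 -0.32  0.03 -0.22  0.09]
done in old tool axes [-10.8124277   13.72267687  58.65387004]
slot in tool now, mm [11.10386539 -2.11969557 93.28267157] knife at 6.7 0.2 29
```

View pics/c5.png

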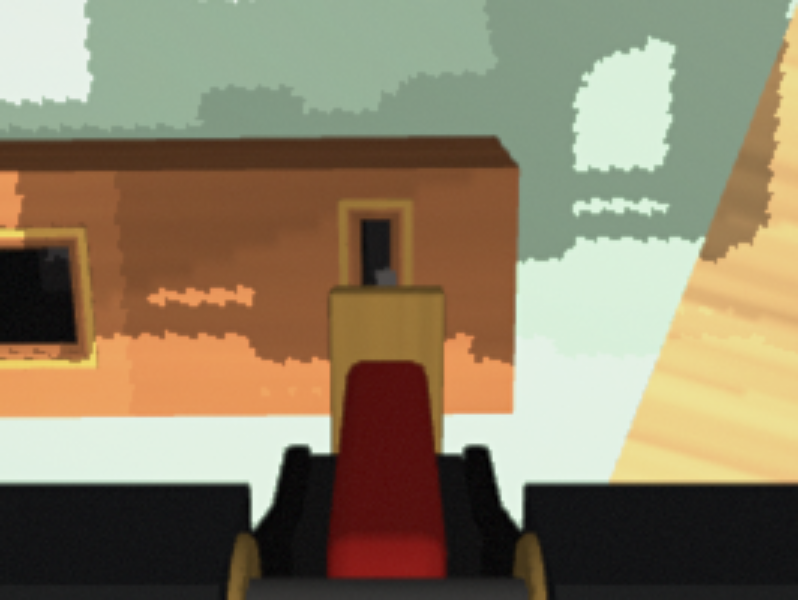

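View: slot frame x 339–413, top edge y 201; block right corners (518,167) and (512,413); blade tip (388,278) seen just right of the slot's middle.

Run:
```python
from h import *
o=env.get_obs(); Rt=R.from_euler('xyz',o['tool_rot'],degrees=True).as_matrix(); t=np.array(o['tool_pos'])
c=lambda x,y:(x/3+150,y/3+100)
for p in[(339,201),(413,201),(518,167),(512,413),(361,220),(391,220)]:
    X=onz('w5',c(*p),.06); print(X.round(4),(Rt.T@(X-t)*1000).round(1))
```

```text
[0.4417 0.3068 0.06  ] [ 33.6 -10.7  93. ]
[0.4368 0.3232 0.06  ] [33.6  6.3 93. ]
[0.4223 0.3438 0.06  ] [41.4 30.3 92.8]
[0.4797 0.3619 0.06  ] [-18.7  30.9  93.8]
[0.4445 0.313  0.06  ] [29.1 -5.7 93. ]
[0.4425 0.3196 0.06  ] [29.1  1.3 93. ]
```

Call:
servo_tool:
  plan:
    - [0, [0.44, -0.25, 0], [0, 0.3, -0.4]]
    - [0, [0, 0, 0], [0, 0, 0]]
    - [0, [0, 0, 0], [0, 0, 0]]

```text
time_s: 6.87
tool_pos: [0.4668, 0.3235, 0.1564]
tool_rot: [179.9, 0.8, -162.7]
force: [1.0, 0.3, -0.8]
grip_width: 0.0136
```

```bash
cat > rel.py <<'E'
from h import *
import sys
S=np.array(eval(sys.argv[1])); o=env.get_obs(); Rt=R.from_euler('xyz',o['tool_rot'],degrees=True).as_matrix()
print(o['time_s'],np.round(o['tool_pos'],4),np.round(o['tool_rot'],2),'target in tool mm',(Rt.T@(S-o['tool_pos'])*1000).round(1))
E
python3 - <<'E'
from h import *
t=np.array([0.46926461,0.32649337,0.15349839]);Rt=R.from_euler('xyz',[-179.9636134,0.93195788,-163.11344052],degrees=True).as_matrix()
print(t+Rt@np.array([.0111,-.0022,.0933]))
E
python3 rel.py "[0.4607,0.3212,0.06]"
```

```text
[0.46075296 0.32154846 0.06003161]
6.8667 [0.4668 0.3235 0.1564] [ 179.94    0.84 -162.69] target in tool mm [ 7.9 -0.5 96.3]
```

Call:
servo_tool:
  plan:
    - [0, [0.1, -0.05, 0.6], [0, 0, 0]]
    - [0, [0, 0, 0.6], [0, 0, 0]]
    - [0, [0, 0, 0.6], [0, 0, 0]]
    - [0, [0, 0, 0.4], [0, 0, 0]]
    - [0, [0, 0, 0], [0, 0, 0]]

```text
time_s: 7.28
tool_pos: [0.4668, 0.3229, 0.1336]
tool_rot: [179.9, 1.0, -162.7]
force: [0.6, -1.3, -1.3]
grip_width: 0.0138
```

```bash
python3 rel.py "[0.46075,0.32155,0.06]"
```

```text
7.2833 [0.4668 0.3229 0.1336] [ 179.87    0.97 -162.72] target in tool mm [ 7.4  0.3 73.5]
```

Call:
servo_tool:
  plan:
    - [0, [0.05, 0, 0.6], [0, 0.3, 0]]
    - [0, [0, 0, 0.6], [0, 0, 0]]
    - [0, [0, 0, 0.6], [0, 0, 0]]
    - [0, [0, 0, 0.4], [0, 0, 0]]
    - [0, [0, 0, 0], [0, 0, 0]]

```text
time_s: 7.7
tool_pos: [0.466, 0.3226, 0.108]
tool_rot: [179.9, 0.5, -162.7]
force: [0.3, -0.7, -1.3]
grip_width: 0.0136
```

```bash
python3 rel.py "[0.46075,0.32155,0.06]"
```

```text
7.7 [0.466  0.3226 0.108 ] [ 179.92    0.54 -162.71] target in tool mm [ 5.8  0.5 48. ]
```

19 mm left, no contact force; on down in small steps.

Call:
servo_tool:
  plan:
    - [0, [-0.1, 0, 0.4], [0, 0, 0]]
    - [0, [0, 0, 0.4], [0, 0, 0]]
    - [0, [0, 0, 0.4], [0, 0, 0]]
    - [0, [0, 0, 0], [0, 0, 0]]

```text
time_s: 8.03
tool_pos: [0.4673, 0.3231, 0.0947]
tool_rot: [179.9, 0.5, -162.7]
force: [-0.7, -0.7, -1.3]
grip_width: 0.014
```

```bash
python3 rel.py "[0.46075,0.32155,0.06]"
```

```text
8.0333 [0.4673 0.3231 0.0947] [ 179.92    0.54 -162.7 ] target in tool mm [ 7.   0.4 34.6]
```

Call:
servo_tool:
  plan:
    - [0, [0, 0, 0.25], [0, 0, 0]]
    - [0, [0, 0, 0.15], [0, 0, 0]]
    - [0, [0, 0, 0], [0, 0, 0]]

```text
time_s: 8.28
tool_pos: [0.4675, 0.3232, 0.0904]
tool_rot: [179.9, 0.6, -162.7]
force: [-0.2, 0.9, -1.0]
grip_width: 0.0137
```

Call:
servo_tool:
  plan:
    - [0, [0, 0, 0.15], [0, 0, 0]]
    - [0, [0, 0, 0], [0, 0, 0]]

```text
time_s: 8.45
tool_pos: [0.4679, 0.3235, 0.0893]
tool_rot: [179.9, 0.6, -162.7]
force: [-1.1, 0.1, -0.6]
grip_width: 0.014
```

Call:
servo_tool:
  plan:
    - [0, [0, 0, 0.15], [0, 0, 0]]
    - [0, [0, 0, 0], [0, 0, 0]]

```text
time_s: 8.62
tool_pos: [0.4681, 0.3237, 0.0894]
tool_rot: [179.9, 0.6, -162.7]
force: [-0.8, 0.1, -0.7]
grip_width: 0.0137
```

Call:
servo_tool:
  plan:
    - [0, [0, 0, 0.15], [0, 0, 0]]
    - [0, [0, 0, 0], [0, 0, 0]]

```text
time_s: 8.78
tool_pos: [0.4681, 0.3238, 0.0892]
tool_rot: [179.8, 0.6, -162.7]
force: [-0.6, -0.5, -1.6]
grip_width: 0.0139
```

Call:
servo_tool:
  plan:
    - [0, [0, 0, 0.2], [0, 0, 0]]
    - [0, [0, 0, 0.2], [0, 0, 0]]

```text
time_s: 8.95
tool_pos: [0.4683, 0.3239, 0.0889]
tool_rot: [179.8, 0.6, -162.7]
force: [-5.5, -4.1, 16.5]
grip_width: 0.0138
```

Seated (16 N contact). Release.

Call:
servo_tool:
  plan:
    - [0, [0, 0, -0.05], [0, 0, 0]]
    - [0.6, [0, 0, 0], [0, 0, 0]]
    - [0.6, [0, 0, 0], [0, 0, 0]]
    - [0.6, [0, 0, 0], [0, 0, 0]]
    - [0.6, [0, 0, 0], [0, 0, 0]]
    - [0.6, [0, 0, 0], [0, 0, 0]]

```text
time_s: 9.45
tool_pos: [0.469, 0.3244, 0.0892]
tool_rot: [179.8, 0.8, -162.7]
force: [0.2, -0.6, -0.1]
grip_width: 0.0392
```

Call:
servo_tool:
  plan:
    - [0.6, [0, 0, -2], [0, 0, 0]]
    - [0.6, [0, 0, -3], [0, 0, 0]]
    - [0.6, [0, 0, -4], [0, 0, 0]]
    - [0.6, [0, 0, -4], [0, 0, 0]]
    - [0.6, [0, 0, -2], [0, 0, 0]]
    - [0.6, [0, 0, 0], [0, 0, 0]]

```text
time_s: 9.95
tool_pos: [0.4652, 0.3216, 0.2407]
tool_rot: [-180.0, 0.3, -162.7]
force: [0.9, 0.4, -0.2]
grip_width: 0.0521
```

Run:
```python
from h import *
im=snap('wrist','w6'); o=env.get_obs(); print(o['tool_pos'],o['tool_rot'])
cv2.imwrite('pics/c6.png',cv2.resize(im[60:300,130:430],(750,600)))
```

```text
[0.46481335 0.32133827 0.23916568] [-179.96031805    0.18984984 -162.70785463]
```

View pics/c6.png

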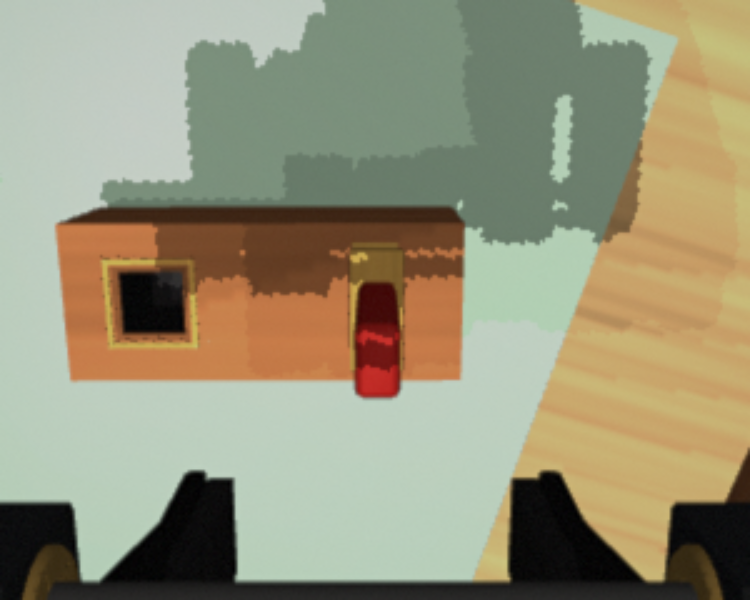

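Knife is in, guard over the slot (377,246 crop), handle (377,345), nothing else moved. On to the die.

Call:
servo_tool:
  plan:
    - [0.5, [0.6, -2, 0], [0, 0, 0]]
    - [0.5, [1.1, -3.75, 0], [0, 0, 0]]
    - [0.5, [1.1, -3.75, 0], [0, 0, 0]]
    - [0.5, [1.1, -3.75, 0], [0, 0, 0]]
    - [0.5, [1.1, -3.75, 0], [0, 0, 0]]
    - [0.5, [1.1, -3.75, 0], [0, 0, 0]]
    - [0.5, [1.1, -3.75, 0], [0, 0, 0]]
    - [0.5, [1.1, -3.75, 0], [0, 0, 0]]
    - [0.5, [1.1, -3.75, 0], [0, 0, 0]]
    - [0.5, [1.1, -3.75, 0], [0, 0, 0]]
    - [0.5, [1.1, -3.75, 0], [0, 0, 0]]
    - [0.5, [1.1, -3.75, 0], [0, 0, 0]]
    - [0.5, [1.1, -3.75, 0], [0, 0, 0]]
    - [0.5, [1.1, -3.75, 0], [0, 0, 0]]
    - [0.5, [0.6, -2, 0], [0, 0, 0]]
    - [0.5, [0, 0, 0], [0, 0, 0]]

```text
time_s: 11.33
tool_pos: [0.4622, -0.25, 0.2128]
tool_rot: [179.9, -1.7, -162.1]
force: [-0.4, -0.0, 0.8]
grip_width: 0.0432
```

Call:
servo_tool:
  plan:
    - [0.5, [0, 0, 0], [0, 0, 7]]
    - [0.5, [0, 0, 0], [0, 0, 7]]
    - [0.5, [0, 0, 0], [0, 0, 7]]
    - [0.5, [0, 0, 0], [0, 0, 7]]
    - [0.5, [0, 0, 0], [0, 0, 7]]
    - [0.5, [0, 0, 0], [0, 0, 7]]
    - [0.5, [0, 0, 0], [0, 0, 7]]
    - [0.5, [0, 0, 0], [0, 0, 7]]
    - [0.5, [0, 0, 0], [0, 0, 7]]
    - [0.5, [0, 0, 0], [0, 0, 7]]
    - [0.5, [0, 0, 0], [0, 0, 7]]
    - [0.5, [0, 0, 0], [0, 0, 0]]
    - [0.5, [0, 0, 0], [0, 0, 0]]

```text
time_s: 12.42
tool_pos: [0.4528, -0.236, 0.1916]
tool_rot: [-177.1, -1.8, 119.4]
force: [0.5, 0.7, -0.3]
grip_width: 0.0436
```

Call:
servo_tool:
  plan:
    - [0.5, [-3.1, 0.65, -2], [-2.9, -1.8, 0]]
    - [0.5, [0, 0, 0], [0, 0, 0]]
    - [0.5, [0, 0, 0], [0, 0, 0]]

```text
time_s: 12.67
tool_pos: [0.4748, -0.2569, 0.2076]
tool_rot: [-179.9, -0.3, 120.2]
force: [-0.1, 0.7, -0.7]
grip_width: 0.0434
```

Run:
```python
from h import *
im=snap('wrist','w7'); o=env.get_obs(); print(o['tool_pos'],o['tool_rot'])
print(proj('w7',(.474,-.26,.034)))
cv2.imwrite('pics/c7.png',cv2.resize(im[100:300,150:416],(798,600)))
```

```text
[ 0.47510487 -0.2579369   0.20823862] [-1.79938188e+02 -1.44625919e-01  1.20186274e+02]
[275.95389559 191.90068444]
```

View pics/c7.png

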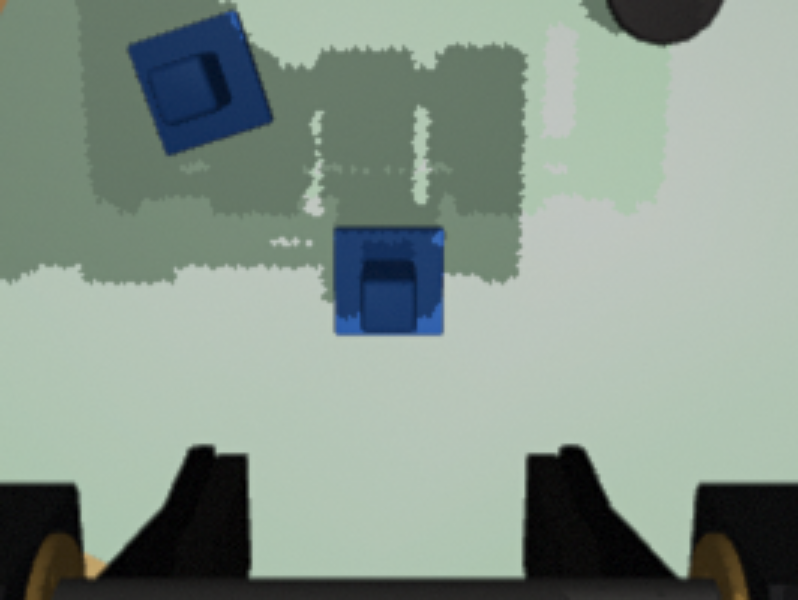

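Die collar centred at crop (389,281), square to the jaws. A lookalike is at (200,82) and the loupe at (665,10), both clear.

```bash
python3 - <<'E'
from h import *
X=[onz('w7',(x/3+150,y/3+100),z) for x,y,z in((334,228,.034),(443,228,.034),(443,334,.034),(334,334,.034),(362,284,.064),(415,284,.064),(416,331,.064),(362,331,.064))]
for x in X: print(x.round(4))
print(np.mean(X[:4],0),np.mean(X[4:],0))
print(tri(('w7',(279.6,193.7)),('top0',(371,231.4))))
E
python3 rel.py "[0.4765,-0.26,0.034]"
```

```text
[ 0.4549 -0.2538  0.034 ]
[ 0.4837 -0.237   0.034 ]
[ 0.5011 -0.2659  0.034 ]
[ 0.4715 -0.2832  0.034 ]
[ 0.4681 -0.2582  0.064 ]
[ 0.481  -0.2507  0.064 ]
[ 0.4883 -0.2624  0.064 ]
[ 0.475  -0.2702  0.064 ]
[ 0.47780467 -0.25998995  0.034     ] [ 0.47807981 -0.26037937  0.064     ]
(array([ 0.47234704, -0.25091467,  0.07909203]), [np.float64(0.3), np.float64(0.3)])
12.7167 [ 0.4751 -0.2579  0.2082] [-1.7994e+02 -1.4000e-01  1.2019e+02] target in tool mm [ -2.9   0.4 174.2]
```

Call:
servo_tool:
  plan:
    - [0.5, [-0.35, 0.15, 2], [0, 0, 0]]
    - [0.5, [0, 0, 3.5], [0, 0, 0]]
    - [0.5, [0, 0, 3.5], [0, 0, 0]]
    - [0.5, [0, 0, 2], [0, 0, 0]]
    - [0.5, [0, 0, 0], [0, 0, 0]]
    - [0.5, [0, 0, 0], [0, 0, 0]]

```text
time_s: 13.22
tool_pos: [0.4789, -0.2584, 0.0945]
tool_rot: [180.0, -0.1, 120.9]
force: [-0.5, 0.4, 0.6]
grip_width: 0.0435
```

```bash
python3 rel.py "[0.478,-0.2602,0.038]"
```

```text
13.2167 [ 0.4789 -0.2584  0.0945] [ 1.7997e+02 -1.0000e-01  1.2086e+02] target in tool mm [-1.2 -1.7 56.5]
```

Call:
servo_tool:
  plan:
    - [0.5, [-0.1, -0.15, 2], [0, 0, 0.6]]
    - [0.5, [0, 0, 2], [0, 0, 0]]
    - [0.5, [0, 0, 1], [0, 0, 0]]
    - [0.5, [0, 0, 0], [0, 0, 0]]
    - [0.5, [0, 0, 0], [0, 0, 0]]

```text
time_s: 13.63
tool_pos: [0.4824, -0.2604, 0.049]
tool_rot: [179.6, 0.2, 120.5]
force: [0.5, -0.9, 0.1]
grip_width: 0.0438
```

```bash
python3 rel.py "[0.478,-0.2602,0.038]"
```

```text
13.6333 [ 0.4824 -0.2604  0.049 ] [179.63   0.19 120.55] target in tool mm [ 2.4 -3.8 11. ]
```

Call:
servo_tool:
  plan:
    - [0.5, [0.2, -0.35, 0.5], [0.3, 0.2, 0.4]]
    - [0.5, [0, 0, 0.4], [0, 0, 0]]
    - [0.5, [0, 0, 0], [0, 0, 0]]
    - [0.5, [0, 0, 0], [0, 0, 0]]

```text
time_s: 13.97
tool_pos: [0.4808, -0.2613, 0.0433]
tool_rot: [179.7, 0.2, 120.2]
force: [-0.2, 0.1, 0.3]
grip_width: 0.0433
```

```bash
python3 rel.py "[0.478,-0.2602,0.038]"
```

```text
13.9667 [ 0.4808 -0.2613  0.0433] [179.69   0.2  120.17] target in tool mm [ 2.4 -1.9  5.3]
```

Call:
servo_tool:
  plan:
    - [0.5, [0.2, -0.15, 0.45], [0.2, 0.2, 0]]
    - [0.5, [0, 0, 0.15], [0, 0, 0]]
    - [0.5, [0, 0, 0], [0, 0, 0]]

```text
time_s: 14.22
tool_pos: [0.4791, -0.2605, 0.0377]
tool_rot: [179.8, 0.0, 120.2]
force: [0.3, 0.3, 0.5]
grip_width: 0.0436
```

Call:
servo_tool:
  plan:
    - [0, [0, 0, 0], [0, 0, 0]]
    - [0, [0, 0, 0], [0, 0, 0]]
    - [0, [0, 0, 0], [0, 0, 0]]
    - [0, [0, 0, 0], [0, 0, 0]]
    - [0, [0, 0, 0], [0, 0, 0]]
    - [0, [0, 0, 0], [0, 0, 0]]
  force: 25

```text
time_s: 14.72
tool_pos: [0.4789, -0.2605, 0.0376]
tool_rot: [179.8, 0.0, 120.2]
force: [0.7, -0.5, -1.3]
grip_width: 0.016
```

Call:
servo_tool:
  plan:
    - [0, [0, 0, -1], [0, 0, 0]]
    - [0, [0, 0, -3], [0, 0, 0]]
    - [0, [0, 0, -4], [0, 0, 0]]
    - [0, [0, 0, -4], [0, 0, 0]]
    - [0, [0, 0, -4], [0, 0, 0]]
    - [0, [0, 0, -1.5], [0, 0, 0]]
    - [0, [0, 0, 0], [0, 0, 0]]

```text
time_s: 15.3
tool_pos: [0.4751, -0.2607, 0.2209]
tool_rot: [-179.8, -0.2, 120.0]
force: [0.2, -0.5, -2.0]
grip_width: 0.0157
```

Call:
servo_tool:
  plan:
    - [0, [1.7, 1, 0], [0, 0, 0]]
    - [0, [3.3, 2, 0], [0, 0, 0]]
    - [0, [3.3, 2, 0], [0, 0, 0]]
    - [0, [3.3, 2, 0], [0, 0, 0]]
    - [0, [3.3, 2, 0], [0, 0, 0]]
    - [0, [3.3, 2, 0], [0, 0, 0]]
    - [0, [3.3, 2, 0], [0, 0, 0]]
    - [0, [3.3, 2, 0], [0, 0, 0]]
    - [0, [3.3, 2, 0], [0, 0, 0]]
    - [0, [3.3, 2, 0], [0, 0, 0]]
    - [0, [3.3, 2, 0], [0, 0, 0]]
    - [0, [3.3, 2, 0], [0, 0, 0]]
    - [0, [3.3, 2, 0], [0, 0, 0]]
    - [0, [1.7, 1, 0], [0, 0, 0]]
    - [0, [0, 0, 0], [0, 0, 6.4]]
    - [0, [0, 0, 0], [0, 0, 6.4]]
    - [0, [0, 0, 0], [0, 0, 0]]
    - [0, [0, 0, 0], [0, 0, 0]]

```text
time_s: 16.8
tool_pos: [0.4764, 0.2592, 0.2011]
tool_rot: [-178.6, 0.2, 106.3]
force: [-0.9, 0.1, -1.5]
grip_width: 0.0158
```

```bash
python3 rel.py "[0.486,0.2412,0.06]"
```

```text
16.8 [0.4764 0.2592 0.2011] [-178.55    0.21  106.29] target in tool mm [-19.5   7.7 141. ]
```

Call:
servo_tool:
  plan:
    - [0, [-2.0, 0.4, 0], [-1.4, 0.2, -1.0]]
    - [0, [0, 0, 0], [0, 0, 0]]
    - [0, [0, 0, 2], [0, 0, 0]]
    - [0, [0, 0, 0], [0, 0, 0]]
    - [0, [0, 0, 0], [0, 0, 0]]

```text
time_s: 17.22
tool_pos: [0.4857, 0.2368, 0.1788]
tool_rot: [-179.8, 0.1, 107.8]
force: [-0.3, -0.1, 0.1]
grip_width: 0.016
```

```bash
python3 - <<'E'
from h import *
im=snap('wrist','w8'); 
cv2.imwrite('pics/c8.png',cv2.resize(im[100:300,150:416],(798,600)))
E
python3 rel.py "[0.486,0.2412,0.06]"
```

```text
17.2667 [0.4853 0.2363 0.1783] [-1.7974e+02  1.0000e-01  1.0774e+02] target in tool mm [  4.6   2.7 118.3]
```

View pics/c8.png

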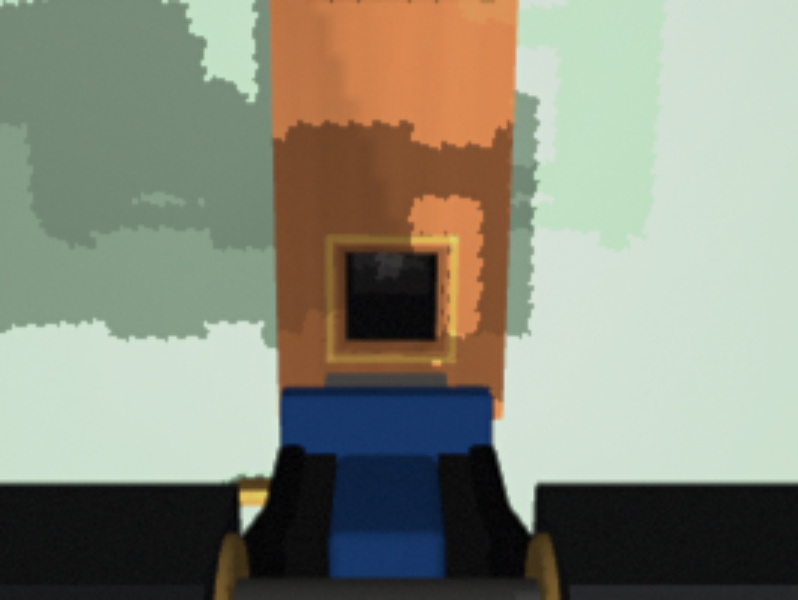

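View 11: socket frame (326,236),(459,236),(456,362),(327,362); collar top far edge x 281–492, y 392; shank edge visible x 325–447, y 375.

Run:
```python
from h import *
K,W=pickle.load(open('pics/w8.pkl','rb')); o=env.get_obs(); Rt=R.from_euler('xyz',o['tool_rot'],degrees=True).as_matrix(); t=np.array(o['tool_pos'])
def T(x,y,z): return (Rt.T@(onz('w8',(x/3+150,y/3+100),z)-t)*1000).round(1)
F=np.array([T(x,y,.06) for x,y in((326,236),(459,236),(456,362),(327,362))]); print(F,F.mean(0), onz('w8',((326+459+456+327)/12+150,(236*2+362*2)/12+100),.06))
for p in((281,392),(492,392)): print('collar',T(*p,t[2]-.0036),T(*p,t[2]-.0096))
for p in((325,375),(447,375)): print('shank foot?',T(*p,t[2]-.0096-.024),T(*p,t[2]-.0096-.028))
```

```text
[[ 20.7 -14.2 118.4]
 [ 20.7  19.9 118.2]
 [-13.2  19.8 118.3]
 [-13.2 -14.4 118.4]] [  3.75    2.775 118.325] [0.48622138 0.24064834 0.06      ]
collar [ 18.3 -15.7   3.6] [ 16.2 -16.2   9.6]
collar [18.3 17.8  3.5] [16.2 18.4  9.5]
shank foot? [ 11.2 -10.3  33.6] [  9.9 -10.5  37.6]
shank foot? [11.2 12.4 33.5] [ 9.9 12.6 37.5]
```

Call:
servo_tool:
  plan:
    - [0, [0.3, 0.14, 0], [-0.25, 0, 0]]
    - [0, [0, 0, 0], [0, 0, 0]]
    - [0, [0, 0, 2], [0, 0, 0]]
    - [0, [0, 0, 2], [0, 0, 0]]
    - [0, [0, 0, 1.8], [0, 0, 0]]
    - [0, [0, 0, 0], [0, 0, 0]]
    - [0, [0, 0, 0], [0, 0, 0]]

```text
time_s: 17.85
tool_pos: [0.4888, 0.2432, 0.1244]
tool_rot: [179.5, -0.1, 108.0]
force: [0.1, 0.4, -0.4]
grip_width: 0.016
```

```bash
python3 rel.py "[0.4862,0.2407,0.06]"
```

```text
17.85 [0.4888 0.2432 0.1244] [ 1.7947e+02 -1.0000e-01  1.0798e+02] target in tool mm [-1.7 -3.9 64.4]
```

Call:
servo_tool:
  plan:
    - [0, [-0.23, -0.43, 0], [0.45, 0, 0.5]]
    - [0, [0, 0, 0], [0, 0, 0]]
    - [0, [0, 0, 0], [0, 0, 0]]

```text
time_s: 18.1
tool_pos: [0.4864, 0.2405, 0.1275]
tool_rot: [179.8, -0.2, 107.5]
force: [-0.2, 0.8, -1.3]
grip_width: 0.0161
```

```bash
python3 rel.py "[0.4862,0.2407,0.06]"
```

```text
18.1 [0.4864 0.2405 0.1275] [ 1.7977e+02 -1.7000e-01  1.0749e+02] target in tool mm [ 0.  -0.4 67.5]
```

Call:
servo_tool:
  plan:
    - [0, [-0.05, -0.12, 0], [0.2, -0.2, 0]]
    - [0, [0, 0, 0], [0, 0, 0]]
    - [0, [0, 0, 1.0], [0, 0, 0]]
    - [0, [0, 0, 1.0], [0, 0, 0]]
    - [0, [0, 0, 0], [0, 0, 0]]
    - [0, [0, 0, 0], [0, 0, 0]]

```text
time_s: 18.6
tool_pos: [0.4869, 0.2405, 0.1082]
tool_rot: [179.7, -0.1, 107.5]
force: [0.2, 0.7, -0.7]
grip_width: 0.0156
```

```bash
python3 rel.py "[0.4862,0.2407,0.06]"
python3 - <<'E'
from h import *
im=snap('wrist','w9'); cv2.imwrite('pics/c9.png',cv2.resize(im[100:300,150:416],(798,600)))
E
```

```text
18.6 [0.4869 0.2405 0.1082] [ 1.7972e+02 -5.0000e-02  1.0748e+02] target in tool mm [ 0.3 -0.8 48.2]
```

Call:
servo_tool:
  plan:
    - [0, [-0.04, -0.18, 0], [0.2, 0, 0]]
    - [0, [0, 0, 0], [0, 0, 0]]
    - [0, [0, 0, 0], [0, 0, 0]]

```text
time_s: 18.9
tool_pos: [0.4847, 0.2392, 0.1076]
tool_rot: [-180.0, -0.0, 107.5]
force: [-0.3, 0.3, -0.2]
grip_width: 0.0159
```

```bash
python3 rel.py "[0.4862,0.2407,0.06]"
python3 - <<'E'
from h import *
snap('wrist','w10'); o=env.get_obs(); t=o['tool_pos'];Rt=R.from_euler('xyz',o['tool_rot'],degrees=True).as_matrix()
im=cv2.imread('pics/w10.png'); h=cv2.cvtColor(im,cv2.COLOR_BGR2HSV)
m=((h[...,0]>=19)&(h[...,0]<=28)&(h[...,1]>110)&(h[...,2]>80)).astype(np.uint8); m[:165]=0;m[236:]=0;m[:,:235]=0;m[:,325:]=0
r=m.sum(1); print('rows',[(i,int(v)) for i,v in enumerate(r) if v>2])
c=m[:236].sum(0); print('cols',[(i,int(v)) for i,v in enumerate(c) if v>2])
k=((h[...,2]<45)).astype(np.uint8)
for y in range(180,226,5):
    row=np.where(k[y,235:325])[0]+235; print(y,row.min() if len(row) else '',row.max() if len(row) else '',im[y,280])
b=(h[...,0]>105)&(h[...,0]<125)&(h[...,1]>150)
for y in(232,236,240): 
    row=np.where(b[y])[0]; print('blue',y,row.min() if len(row) else '',row.max() if len(row) else '')
E
```

```text
18.9 [0.4847 0.2392 0.1076] [-1.7997e+02 -2.0000e-02  1.0748e+02] target in tool mm [ 1.   1.9 47.6]
rows [(207, 14), (208, 55), (209, 36), (210, 4), (212, 4), (213, 3), (214, 5), (215, 5), (216, 4), (217, 4), (218, 3), (219, 5), (220, 4), (221, 4), (222, 4), (223, 4), (224, 4), (225, 4), (226, 5), (227, 5)]
cols [(252, 7), (253, 21), (254, 19), (255, 3), (256, 3), (259, 3), (261, 3), (262, 3), (276, 3), (287, 3), (289, 3), (292, 3), (293, 3), (294, 3), (306, 3), (307, 20), (308, 17)]
180   [ 49  84 136]
185   [ 50  84 135]
190   [ 49  82 133]
195   [ 47  82 132]
200   [ 47  79 125]
205   [ 46  76 122]
210   [ 45  80 125]
215 261 300 [21 19 20]
220 261 299 [22 20 21]
225 299 299 [68 72 73]
blue 232 244 312
blue 236 244 313
blue 240 244 312
```

Run:
```python
from h import *
o=env.get_obs(); t=o['tool_pos'];Rt=R.from_euler('xyz',o['tool_rot'],degrees=True).as_matrix()
T=lambda p,z:(Rt.T@(onz('w10',p,z)-t)*1000).round(1)
for p in((252.3,217),(308.7,217),(280.5,207.3)): print(T(p,.06))
for p in((243.7,232),(312.7,232)): print('collar',T(p,t[2]-.0036))
```

```text
[ 11.4 -15.1  47.7]
[11.4 18.3 47.6]
[17.3  1.6 47.7]
collar [ 17.5 -16.1   3.6]
collar [17.5 16.6  3.6]
```

Call:
servo_tool:
  plan:
    - [0, [-0.03, 0.06, 0.3], [0, 0, 0]]
    - [0, [0, 0, 0.4], [0, 0, 0]]
    - [0, [0, 0, 0.4], [0, 0, 0]]
    - [0, [0, 0, 0.3], [0, 0, 0]]

```text
time_s: 19.28
tool_pos: [0.4863, 0.2396, 0.0937]
tool_rot: [179.9, -0.1, 107.5]
force: [-0.7, -0.7, -0.0]
grip_width: 0.016
```

```bash
python3 rel.py "[0.4856,0.2402,0.06]"
```

```text
19.2833 [0.4863 0.2396 0.0937] [ 1.7988e+02 -7.0000e-02  1.0749e+02] target in tool mm [ 0.7 -0.6 33.7]
```

Call:
servo_tool:
  plan:
    - [0, [0, -0.08, 0.3], [0, 0, 0]]
    - [0, [0, 0, 0.3], [0, 0, 0]]
    - [0, [0, 0, 0.3], [0, 0, 0]]

```text
time_s: 19.53
tool_pos: [0.4851, 0.2391, 0.0832]
tool_rot: [179.9, -0.0, 107.5]
force: [-0.4, 0.1, -1.5]
grip_width: 0.0156
```

```bash
python3 rel.py "[0.4861,0.2400,0.06]"
```

```text
19.5333 [0.4851 0.2391 0.0832] [ 1.7993e+02 -5.0000e-02  1.0749e+02] target in tool mm [ 0.5  1.1 23.2]
```

Shank is 14 mm in, with no force. Continue.

Call:
servo_tool:
  plan:
    - [0, [0, 0, 0.3], [0, 0, 0]]
    - [0, [0, 0, 0.3], [0, 0, 0]]
    - [0, [0, 0, 0.2], [0, 0, 0]]

```text
time_s: 19.78
tool_pos: [0.485, 0.2391, 0.0739]
tool_rot: [180.0, -0.0, 107.5]
force: [0.0, -1.1, -1.4]
grip_width: 0.0156
```

Call:
servo_tool:
  plan:
    - [0, [0, 0, 0.15], [0, 0, 0]]
    - [0, [0, 0, 0.15], [0, 0, 0]]

```text
time_s: 19.95
tool_pos: [0.4849, 0.2391, 0.0703]
tool_rot: [180.0, -0.0, 107.5]
force: [1.0, -0.4, -0.6]
grip_width: 0.0159
```

Call:
servo_tool:
  plan:
    - [0, [0, 0, 0.15], [0, 0, 0]]
    - [0, [0, 0, 0.15], [0, 0, 0]]

```text
time_s: 20.12
tool_pos: [0.4849, 0.2391, 0.0694]
tool_rot: [-180.0, -0.1, 107.5]
force: [-6.8, -3.4, 17.5]
grip_width: 0.0158
```

Seated at the expected height (0.0694 against 0.0696). Release and retract.

Call:
servo_tool:
  plan:
    - [0, [0, 0, -0.05], [0, 0, 0]]
    - [0.5, [0, 0, 0], [0, 0, 0]]
    - [0.5, [0, 0, 0], [0, 0, 0]]
    - [0.5, [0, 0, 0], [0, 0, 0]]
    - [0.5, [0, 0, 0], [0, 0, 0]]
    - [0.5, [0, 0, 0], [0, 0, 0]]

```text
time_s: 20.62
tool_pos: [0.486, 0.2397, 0.0711]
tool_rot: [179.9, -0.1, 107.5]
force: [-0.1, -0.3, 0.1]
grip_width: 0.0398
```

Call:
servo_tool:
  plan:
    - [0.5, [0, 0, -1.5], [0, 0, 0]]
    - [0.5, [0, 0, -3], [0, 0, 0]]
    - [0.5, [0, 0, -4], [0, 0, 0]]
    - [0.5, [0, 0, -4], [0, 0, 0]]
    - [0.5, [0, 0, -2], [0, 0, 0]]
    - [0.5, [0, 0, 0], [0, 0, 0]]
    - [0.5, [0, 0, 0], [0, 0, 0]]

```text
time_s: 21.2
tool_pos: [0.4837, 0.2382, 0.2193]
tool_rot: [-179.8, 0.0, 107.5]
force: [-0.4, 0.6, -1.4]
grip_width: 0.0435
```

Run:
```python
from h import *
im=snap('wrist','w11'); s=snap('side','side11'); o=env.get_obs(); print(o['tool_pos'],o['tool_rot'],o['force'])
a=cv2.resize(im[:300],(560,300)); b=cv2.resize(s[100:220,130:290],(400,300))
cv2.imwrite('pics/c11.png',np.hstack([cv2.resize(im[0:300,130:430],(400,400)),cv2.resize(s[90:230,120:260],(400,400),interpolation=cv2.INTER_CUBIC)]))
for X in((.4861,.24,.094),(.4861,.24,.124)): print(proj('w11',X))
```

```text
[0.48320238 0.23782219 0.21798222] [-1.79632755e+02  7.13825540e-02  1.07468306e+02] [ 0.11748228 -0.69058519 -0.92803777]
[282.20827888 200.72097102]
[282.43203095 211.20412878]
```

View pics/c11.png

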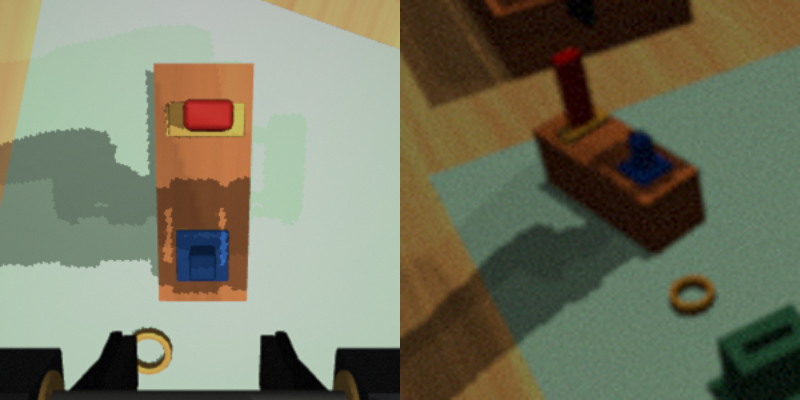

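Both are home: guard flat at (205,118), collar flat at (202,255), gripper clear, ring untouched. Handing in.

```bash
python3 -c "
from cell import env
print(env.sign_off())"
```

```text
the job is handed in; nothing more can be done
None
```

The job is handed in, at about 21 s on the robot's clock. The knife is in the slot with its guard on the block, and the farthest of the four die lookalikes is in the square socket with its collar on the wood.

- **Seating:** Each part slid in without measurable force until it met the block, at 16–18 N, well under 40 N. The knife stopped at tool height 0.0889 m (0.089 m expected) and the die at 0.0694 m (0.0696 m expected).
- **Final picture:** Both parts are upright and flat on the block, and the gripper is open and clear. The ring and the empty stand are where they were. The other bystanders were out of that picture, and I did not check them again at the end.
- **Disagreements:** The wrist view and the top view of the holes differed by 2–3 mm, so I used a fresh wrist view before each insertion. One wrist-and-top height for the die came out wrong (0.079 m), because both cameras looked down from nearly the same direction. I trusted the collar's apparent size and the top-and-side measurement instead.

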